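# Slide the specimen tray into the free warming bay and switch it on

### The job

Slide the steel tray with the two specimen pots across the bench, without lifting it or tipping a pot, through the open side of the free warming bay (the one without the slide case) until it is fully home against the bay's back stop. Then push that bay's switch lever all the way over to switch it on, and leave the slide case, the other bay's lever and the bottle, jar, dish and mug standing around alone.

Things in the scene. Friction and masses are not known exactly. Their poses are not given: they have to be found in the camera images.
- station: Warming station fixed to the bench, about 280 by 250 mm: two bays side by side, near and far, each a flush aluminium plate between grey rails 12 mm high. A white console 35 mm high, with a lever for each bay, stands behind the bays' stops (y = -87 to -167 mm). Origin on the bench midway between the bay points. x: away from the robot at yaw 0; y: out of the bays' open mouths, to the robot's left; z up.
- bay_near (a point): Bay nearer the robot. Point: on the bench, under the centre of a tray standing fully home. Axes as the station's. Inside it is 102 mm wide (x); the back stop's face is at y = -75 mm; side rails are straight to y = +50 mm, the outer one then flares outwards (0.4 rad) to +85 mm; the middle rail between the bays, 33 mm wide, ends in a round nose at +67 mm.
- bay_far (a point): The same for the bay farther from the robot; its point lies 135 mm from the near bay's along x, and its axes are parallel. Whichever bay is free holds only a flat white paper liner that does not hinder sliding.
- tray_grip (a point): Loose flat steel tray, 90 (its x) by 150 mm (y), rim 12 mm high, about 0.35 kg, with an upright grip plate in its middle, 12 mm thick (x), 36 mm long (y), its top 56 mm above the tray's underside. Point: in the grip plate, 40 mm above the underside. Alike either way round; goes into a bay lengthwise (its y along the bay's y) with 6 mm play on each side. Starts left of the station, yaw within 0.5 rad.
- pot_a_center (a point): Closed clear specimen pot with white cap, 35 mm across, 48 mm high, standing loose on the tray about 50 mm from the grip plate's centre, on the tray's +y side. The point is at its centre, z up its axis.
- pot_b_center (a point): The same pot on the tray's -y side.
- case_center (a point): Closed slide case of black plastic, 86 by 130 mm and 32 mm high, 0.5 kg, lying loose in one of the two bays (near or far, it differs): that bay is occupied. The point is at its centre, half-way up.
- lever_near (a joint): Angle of the near bay's black switch lever (rad): about 0 to 0.15 at the start (off, leaning to the bay's -x side, towards the robot), 1.0 at its stop when all the way over (on, leaning to the bay's +x side). It pivots about an axis along the bay's y and stays where it is left; a light push moves it.
- lever_far (a joint): The same for the far bay's lever.
- lever_near_tip (a point): Centre of the 26 mm black ball on the near bay's lever. Pivot in the bay's frame: x 0, y -127, z 57 mm; ball centre 55 mm from it: x -26, z 105 mm at 0 rad; x +26, z 105 mm at 1.0 rad; up to z 112 mm in between. Thin rod below the ball; under it a block 70 (x) by 50 mm (y), top 60 mm above the bench. Push the ball towards the bay's +x (away from the robot) to switch on.
- lever_far_tip (a point): Tip of the far bay's lever; sizes and directions as for the near one.
- oil_bottle: Small amber dropper bottle, 34 mm across, 75 mm high, bystander beyond the tray. Origin at the centre of its underside.
- stain_jar: Glass jar, 60 mm across, 85 mm high, bystander to the right of the station. Origin at the centre of its underside.
- dish: Flat closed petri dish, 90 mm across, 16 mm high, bystander beyond the tray. Origin at the centre of its underside.
- mug: White mug, 80 mm across, 90 mm high, bystander far left. Origin at the centre of its underside.
Mind the look-alikes: they are no part of the job. Leave any purple or turquoise look-alike of the part that bears pot_b_center alone.

How it is judged:
On the way, in this order (a step that is already met when the one before it is completed fails the run):
1. the tray is fully home in the free bay (((horizontal distance between case_center and bay_near below 0.04 m and x of tray_grip in the frame of bay_far between -0.009 and 0.009 m and y of tray_grip in the frame of bay_far between -0.006 and 0.008 m and angle between the y axis of tray_grip and the y axis of bay_far, either way round below 0.1 rad and height (world z) of tray_grip below 0.045 m and angle between tray_grip's own z axis and vertical below 0.06 rad) or (horizontal distance between case_center and bay_far below 0.04 m and x of tray_grip in the frame of bay_near between -0.009 and 0.009 m and y of tray_grip in the frame of bay_near between -0.006 and 0.008 m and angle between the y axis of tray_grip and the y axis of bay_near, either way round below 0.1 rad and height (world z) of tray_grip below 0.045 m and angle between tray_grip's own z axis and vertical below 0.06 rad))), for 0.2 s.
2. that bay's lever is all the way over (((horizontal distance between case_center and bay_near below 0.04 m and value of joint lever_far above 0.85 rad) or (horizontal distance between case_center and bay_far below 0.04 m and value of joint lever_near above 0.85 rad))), for 0.2 s.
At the end, for the whole second after the job is handed in: Tray flat in the bay without the slide case, within 8 mm of its home at the back stop, 9 mm sideways, 0.1 rad; both pots upright on it; that bay's lever beyond 0.85 rad, the other below 0.35 rad; slide case within 20 mm of where it was (((horizontal distance between case_center and bay_near below 0.04 m and x of tray_grip in the frame of bay_far between -0.009 and 0.009 m and y of tray_grip in the frame of bay_far between -0.006 and 0.008 m and angle between the y axis of tray_grip and the y axis of bay_far, either way round below 0.1 rad and height (world z) of tray_grip below 0.045 m and angle between tray_grip's own z axis and vertical below 0.06 rad and value of joint lever_far above 0.85 rad and value of joint lever_near below 0.35 rad) or (horizontal distance between case_center and bay_far below 0.04 m and x of tray_grip in the frame of bay_near between -0.009 and 0.009 m and y of tray_grip in the frame of bay_near between -0.006 and 0.008 m and angle between the y axis of tray_grip and the y axis of bay_near, either way round below 0.1 rad and height (world z) of tray_grip below 0.045 m and angle between tray_grip's own z axis and vertical below 0.06 rad and value of joint lever_near above 0.85 rad and value of joint lever_far below 0.35 rad)) and angle between each of pot_a_center, pot_b_center's own z axis and vertical below 0.2 rad and horizontal distance between each of pot_a_center, pot_b_center and tray_grip below 0.075 m and height (world z) of each of pot_a_center, pot_b_center below 0.04 m and distance of case_center from where it was at the start of the episode below 0.02 m); the robot touches nothing.
It fails at once if the tray is lifted off the bench (12 mm or more) or tilted (0.2 rad) (height (world z) of tray_grip above 0.052 m or angle between tray_grip's own z axis and vertical above 0.2 rad).
It fails at once if a pot is tipped over or taken off the tray (angle between any of pot_a_center, pot_b_center's own z axis and vertical above 0.5 rad or height (world z) of any of pot_a_center, pot_b_center above 0.06 m).
It fails at once if the slide case is moved by more than 20 mm (distance of case_center from where it was at the start of the episode above 0.02 m).
It fails at once if the occupied bay's lever is pushed over ((horizontal distance between case_center and bay_near below 0.04 m and value of joint lever_near above 0.5 rad) or (horizontal distance between case_center and bay_far below 0.04 m and value of joint lever_far above 0.5 rad)).
It fails at once if a bystander is knocked or moved by more than 30 mm (distance of any of oil_bottle, stain_jar, dish, mug from where it was at the start of the episode above 0.03 m).
It also fails if it takes over 51 s, if anything falls off the work surface, if the arm or the gripper's body presses on something with over 40 N, if the wrist force passes 120 N, or if a joint passes its speed limit or range.

### The arm

A 6-joint arm with a two-finger parallel gripper is mounted at the origin on the work surface. World frame = base frame: x ahead of the robot, y to its left, z up, the work surface at z = 0. Lengths are in m, angles in rad, forces in N, time in s.
With the tool pointing down it reaches from about 0.35 to 0.975 m from the base axis. Payload 4.9 kg.
Tool frame: the origin (TCP) lies at the very end of the fingers, on their centre line; the grasp point (between the pads) lies behind it (manip.pinch_z is the y of the grasp point in the tool frame, in m); y points along the fingers, x is the direction in which the jaws open and shut, and the axes are right-handed (so a half turn about y gives the same grasp; the last joint's range is limited). The gripper opens to 85 mm and grips with 20 to 120 N. Pads are 22 mm wide; open, the fingers measure 114 mm over their backs; the gripper's body (76 mm by 85 mm) begins 54 mm behind the grasp point. The pads swing forward as they close: fully open they stand 13 mm farther back than shut.
Start: joints at [1.166, 0.053, 1.613, -0, 1.476, -0.119], TCP at [0.176, 0.6, 0.231] pointing down, gripper open.
Joint ranges: [-3.01, 3.01], [-1.01, 2.22], [0.06, 2.58], [-1.02, 4.17], [0.09, 2.62], [-3.14, 3.14]. Speed limits (rad/s): [2.57, 2.57, 3.14, 3.14, 3.14, 3.14].

### API

Orientations are given as a unit quaternion [w, x, y, z].
In Python, from plant import manip gives the robot as it stands.
- The arm moves only by the tool drive_tool, never from a script. Its argument "motion" is a list of rows, each a list of 3 entries, a list of its own where there are three numbers: the shift along the tool's x, y, z in units of 25 mm (1.0 is 25 mm), then the turn, a rotation vector about the tool's x, y, z in units of 5 degrees (1.0 is 5 degrees), then the closure, from -1 (fully open) to 1 (shut). A call has 1 to 12 rows; each row shifts and turns the commanded pose from where the row before left it, along the tool's axes as they then stand; what a row does not reach is not made up. A row lasts 1/10 s, in which the tool goes at most 50 mm and 8.59 degrees, less where a joint would pass 70% of its speed; a pose out of reach is approached as far as the arm can. A call is refused whole if a number of a shift passes 1 or a number of a turn 1, either way. A call with a gripper value outside its range is refused whole. The fingers move at their own pace and stop on an object; the grip force is fixed at half the most. Time passes only in rows, so rows that do not move let the fingers close. It gives the time, the measured TCP pose, the force and the opening at its end, in the units of the state.
- manip.state(): the state, without advancing time (a new reading comes with each control period).
- manip.grab_frame(name): name is "side" or "top"; returns a dict with "img" (420x560x3 uint8, blue, green, red), "range_z" (420x560 float32, m along the optical axis (not along the pixel's ray), 0 where there is no reading), "camera_matrix" (3x3 intrinsics, pixels), "world_from_camera" (4x4, takes a point from camera to world coordinates). Camera axes: x right, y down, z forward; pixel columns grow to the right and rows downward; lengths in m; the calibration is good to about 2 mm. A picture is of the moment at which its call begins.
- manip.job_done(): hands the job in, once; it reports no verdict.
The state is a dict: "time": time; "joint_pos": joint angles; "joint_vel": joint speeds; "joint_efforts": joint torques, N m; "tool_pos": TCP position; "tool_rot": TCP orientation; "contact_force": force on the tool from outside, world axes, zero at the start; "ft_torque": the same for the moment, N m; "gripper_width": opening from 0.0 (shut) to 1.0 (fully open).
Only numpy, scipy, OpenCV 4.12 (cv2) and the standard library are available. Lean on these libraries where they do the work, as an engineer would, in place of code of your own. Each camera call takes 0.05 s, during which the arm holds its last target. There are 200 camera calls.

## Working session

There is one attempt and no reset: what is moved stays moved. The work goes in short steps, Python scripts to look and compute and a tool call to move; the robot and the scene stay as the last step left them, time stands still between calls to the robot, and variables do not carry over. Pictures are saved under pics/ and viewed, about 8 in all and at most 12, crops included, and the job is handed in when it is done.

Besides the shell and the picture viewer there is one more tool, called after "Call:" as name(argument=value, ...), one argument or row to a line, values as JSON. drive_tool: Moves the arm, as the interface text tells. Its arguments: {"type":"object","properties":{"motion":{"type":"array","items":{"type":"array"}}},"required":["motion"]}

```bash
ls; mkdir -p pics; cat > h.py <<'E'
import numpy as np, cv2
from plant import manip
from scipy.spatial.transform import Rotation as R
def grab(n):
    f=manip.grab_frame(n); z=f["range_z"]; K=f["camera_matrix"]; T=f["world_from_camera"]
    v,u=np.indices(z.shape); P=np.stack([(u-K[0,2])/K[0,0]*z,(v-K[1,2])/K[1,1]*z,z],-1)
    W=P@T[:3,:3].T+T[:3,3]; W[z==0]=np.nan
    return f["img"],W,f
def st():
    s=manip.state(); q=s["tool_rot"]; M=R.from_quat([q[1],q[2],q[3],q[0]]).as_matrix()
    return s,M
E
python3 - <<'E'
from h import *
i,W,f=grab("top"); j,V,g=grab("side")
np.savez("a.npz",W=W,V=V,i=i,j=j)
cv2.imwrite("pics/top0.png",i); cv2.imwrite("pics/side0.png",j)
s,M=st(); print(s["tool_pos"],s["tool_rot"],M.round(3),manip.pinch_z,s["time"],s["gripper_width"])
print(f["world_from_camera"].round(3),g["world_from_camera"].round(3),f["camera_matrix"])
E
```

```text
pics
[0.17596243 0.59914092 0.23020433] [-0.56578728  0.56642075  0.42314318 -0.42426659] [[ 0.282 -0.001 -0.959]
 [ 0.959 -0.002  0.282]
 [-0.002 -1.     0.   ]] -0.0187 0.1 1.0019209890818974
[[-0.012 -0.988  0.154  0.385]
 [-1.     0.013  0.005 -0.024]
 [-0.007 -0.154 -0.988  1.42 ]
 [ 0.     0.     0.     1.   ]] [[ 0.997 -0.043  0.057  0.511]
 [-0.071 -0.655  0.753 -0.807]
 [ 0.005 -0.755 -0.656  0.779]
 [ 0.     0.     0.     1.   ]] [[505.56546564   0.         277.92355126]
 [  0.         505.56546564 208.84410561]
 [  0.           0.           1.        ]]
```

View pics/top0.png

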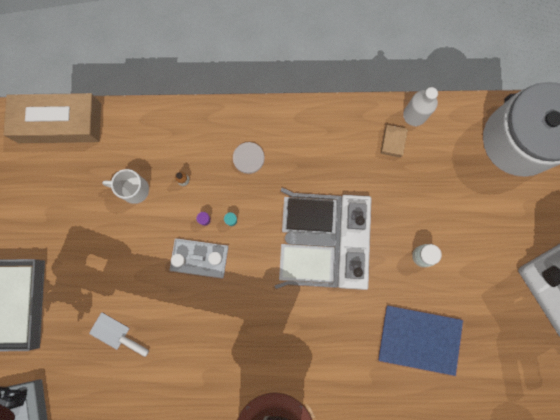

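View pics/side0.png

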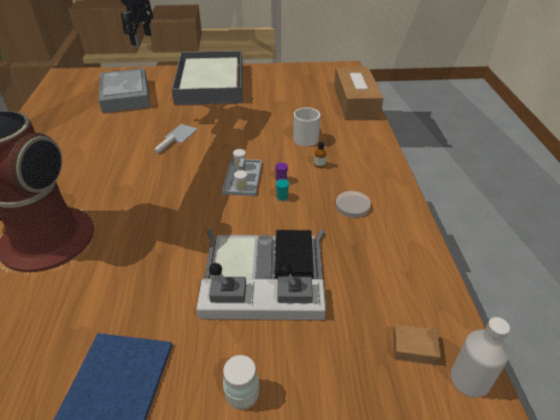

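Top view: near bay is free (liner at (308,263)), the case is in the far bay at (311,215), tray at (199,258), purple and turquoise pots at (204,218) and (230,219), and the levers at (357,265) and (357,215).

```bash
python3 - <<'E'
from h import *
d=np.load("a.npz");W=d["W"];i=d["i"]
def reg(r0,r1,c0,c1,z0,z1,W=W):
    m=np.zeros(W.shape[:2],bool);m[r0:r1,c0:c1]=1
    return m&(W[...,2]>z0)&(W[...,2]<z1)
def rect(m,n,W=W):
    p=W[m][:,:2].astype(np.float32); (c,s,a)=cv2.minAreaRect(p); b=cv2.boxPoints((c,s,a)); 
    e=b[1]-b[0];f=b[2]-b[1]; e=e if np.hypot(*e)>np.hypot(*f) else f
    a=np.arctan2(e[1],e[0]); print(n,len(p),"c",np.round(c,4),"mean",p.mean(0).round(4),"med",np.round(s,4),"long axis yaw-90",round((a-np.pi/2+np.pi/2)%np.pi-np.pi/2,3), "z",np.median(W[m][:,2]).round(4))
rect(reg(232,285,165,232,.004,.02),"tray low")
rect(reg(232,285,165,232,.004,.09),"tray all")
rect(reg(232,285,165,232,.052,.062),"grip top")
rect(reg(240,270,165,186,.035,.06),"pot left")
rect(reg(240,270,207,226,.035,.06),"pot right")
rect(reg(190,292,338,375,.028,.042),"console")
rect(reg(198,235,284,338,.024,.04),"case")
rect(reg(190,292,276,345,.008,.018),"rails")
for n,r in (("near",(245,285)),("far",(195,235))): rect(reg(*r,340,375,.09,.125),"lever "+n); rect(reg(*r,340,375,.05,.065),"block "+n)
rect(reg(208,226,196,212,.02,.08),"purple");rect(reg(208,228,222,238,.02,.08),"turq")
rect(reg(165,190,172,190,.02,.1),"bottle")
V=d["V"]
rect(reg(155,200,215,268,.004,.02,V),"side tray",V);rect(reg(155,200,215,268,.052,.062,V),"side grip",V)
a=cv2.resize(i[180:300,160:380],None,fx=3.6,fy=3.6,interpolation=cv2.INTER_CUBIC);cv2.imwrite("pics/crop0.png",a)
E
```

```text
tray low 635 c [0.4711 0.2068] mean [0.4708 0.2054] med [0.184 0.145] long axis yaw-90 -0.012 z 0.0064
tray all 988 c [0.4711 0.2068] mean [0.4694 0.206 ] med [0.184 0.145] long axis yaw-90 -0.012 z 0.0095
grip top 125 c [0.4664 0.2056] mean [0.4686 0.202 ] med [0.0301 0.1295] long axis yaw-90 0.04 z 0.0539
pot left 133 c [0.4645 0.258 ] mean [0.4643 0.2575] med [0.0304 0.0333] long axis yaw-90 0.029 z 0.0501
pot right 136 c [0.4673 0.1574] mean [0.4678 0.1568] med [0.0326 0.0333] long axis yaw-90 0.011 z 0.0505
console 1626 c [ 0.5112 -0.2259] mean [ 0.5073 -0.224 ] med [0.0807 0.2571] long axis yaw-90 1.496 z 0.0331
case 1353 c [ 0.5876 -0.1028] mean [ 0.5874 -0.1043] med [0.132  0.0851] long axis yaw-90 -0.081 z 0.0302
rails 1128 c [ 0.5193 -0.1026] mean [ 0.5166 -0.1252] med [0.1732 0.273 ] long axis yaw-90 1.517 z 0.0113
lever near 81 c [ 0.4241 -0.2185] mean [ 0.4241 -0.2185] med [0.0232 0.0236] long axis yaw-90 0.682 z 0.1159
block near 353 c [ 0.4437 -0.2209] mean [ 0.4472 -0.2188] med [0.0504 0.0699] long axis yaw-90 1.488 z 0.0581
lever far 77 c [ 0.5573 -0.2293] mean [ 0.5575 -0.2291] med [0.0237 0.0238] long axis yaw-90 0.606 z 0.1152
block far 349 c [ 0.5785 -0.2311] mean [ 0.5798 -0.2293] med [0.05   0.0706] long axis yaw-90 1.474 z 0.0578
purple 135 c [0.5781 0.1917] mean [0.5782 0.1911] med [0.0336 0.0322] long axis yaw-90 -0.006 z 0.046
turq 133 c [0.5766 0.1163] mean [0.5759 0.116 ] med [0.0332 0.0329] long axis yaw-90 -0.813 z 0.0462
bottle 140 c [0.6927 0.2519] mean [0.691  0.2507] med [0.0273 0.0342] long axis yaw-90 1.014 z 0.0489
side tray 522 c [0.4655 0.2041] mean [0.4699 0.1937] med [0.1301 0.1659] long axis yaw-90 0.045 z 0.007
side grip 68 c [0.4679 0.1879] mean [0.4685 0.1815] med [0.029  0.1108] long axis yaw-90 0.01 z 0.0537
```

View pics/crop0.png

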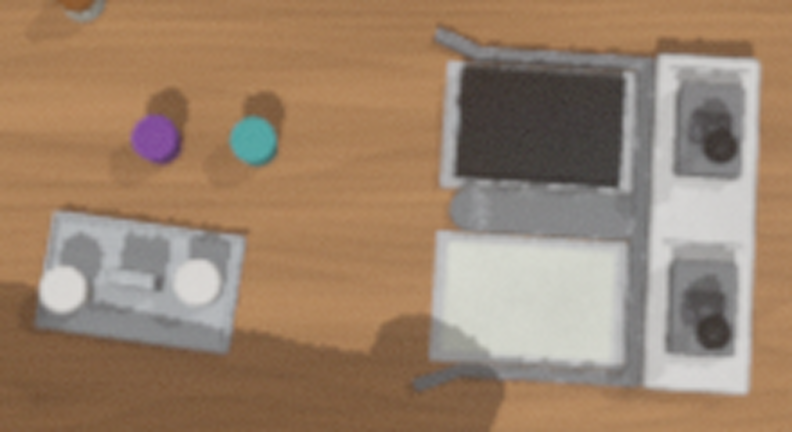

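Crop: tray corners (57,210), (245,235), (228,352), (37,327), so its yaw is about -0.13. The grip plate is near (130,283), with pots on either side at (63,290) and (197,282).

```bash
cat >> h.py <<'E'
def ray(f,u,v,z):
    K=f["camera_matrix"];T=f["world_from_camera"]
    d=T[:3,:3]@np.array([(u-K[0,2])/K[0,0],(v-K[1,2])/K[1,1],1]);return T[:3,3]+d*(z-T[2,3])/d[2]
def plan(x,y,z,yaw):
    s,M=st();p=s["tool_pos"];d=M.T@(np.array([x,y,z])-p)
    a=np.arctan2(M[1,0],M[0,0]);t=-(((yaw-a)+np.pi/2)%np.pi-np.pi/2)
    print("t",s["time"],"tcp",p.round(4),"yaw",a.round(3),"down",M[:,1].round(3),"shift units",(d/.025).round(2),"turn y units",round(np.degrees(t)/5,2),"F",np.round(s["contact_force"],1),"w",round(s["gripper_width"],3))
E
python3 - <<'E'
from h import *
d=np.load("a.npz");W=d["W"]
i,_,f=grab("top")
C=np.array([ray(f,160+u/3.6,180+v/3.6,.010)[:2] for u,v in((57,210),(245,235),(228,352),(37,327))])
print(C.round(3),"centre",C.mean(0).round(4)); e=C[0]+C[3]-C[1]-C[2]; print("yaw",-np.arctan2(e[0],e[1]),np.hypot(*e)/2)
m=np.zeros(W.shape[:2],bool);m[245:272,188:205]=1;m&=(W[...,2]>.05)&(W[...,2]<.062)
p=W[m][:,:2].astype(np.float32);print(len(p),cv2.minAreaRect(p),p.mean(0))
c=C.mean(0)
plan(c[0],c[1],.12,-.13)
E
```

```text
[[0.526 0.27 ]
 [0.505 0.124]
 [0.415 0.136]
 [0.436 0.284]] centre [0.4702 0.2034]
yaw -0.1430055363256761 0.1484561923353564
57 ((0.4714200794696808, 0.20665103197097778), (0.03597927466034889, 0.01180305052548647), 81.08698272705078) [0.4712359  0.20706548]
t 0.15 tcp [0.176  0.5992 0.2303] yaw 1.285 down [-0.001 -0.002 -1.   ] shift units [-11.86   4.43 -15.75] turn y units 16.22 F [-0.7 -0.3 -0.5] w 1.0
```

Call:
drive_tool(
  motion=[
    [[-0.75, 0, -1], [0, 0, 0], -1],
    [[-0.75, 0, -1], [0, 0, 0], -1],
    [[-0.75, 0, -1], [0, 0, 0], -1],
    [[-0.75, 0, -1], [0, 0, 0], -1],
    [[-0.75, 0, -1], [0, 0, 0], -1],
    [[-0.75, 0, -1], [0, 0, 0], -1],
    [[-0.75, 0, -1], [0, 0, 0], -1],
    [[-0.75, 0, -1], [0, 0, 0], -1],
    [[-0.75, 0, -1], [0, 0, 0], -1],
    [[-0.75, 0, -1], [0, 0, 0], -1],
    [[-0.75, 0, -1], [0, 0, 0], -1],
    [[-0.75, 0, -1], [0, 0, 0], -1],
  ],
)

```text
time: 1.35
tool_pos: [0.401, 0.298, 0.231]
tool_rot: [0.566, -0.566, -0.424, 0.424]
contact_force: [0.7, -0.4, -0.8]
gripper_width: 1.001
```

Call:
drive_tool(
  motion=[
    [[-0.7, 0, -1], [0, 0, 0], -1],
    [[-0.7, 0, -1], [0, 0, 0], -1],
    [[-0.7, 0, -1], [0, 0, 0], -0.3],
    [[-0.7, 0, -0.75], [0, 0, 0], -0.3],
    [[0, 0, 0], [0, 1, 0], -0.3],
    [[0, 0, 0], [0, 1, 0], -0.3],
    [[0, 0, 0], [0, 1, 0], -0.3],
    [[0, 0, 0], [0, 1, 0], -0.3],
    [[0, 0, 0], [0, 1, 0], -0.3],
    [[0, 0, 0], [0, 1, 0], -0.3],
    [[0, 0, 0], [0, 1, 0], -0.3],
    [[0, 0, 0], [0, 1, 0], -0.3],
  ],
)

```text
time: 2.55
tool_pos: [0.4706, 0.2055, 0.2309]
tool_rot: [0.677, -0.677, -0.203, 0.204]
contact_force: [-0.4, -1.1, -1.0]
gripper_width: 0.652
```

Call:
drive_tool(
  motion=[
    [[0, 0, 0], [0, 1, 0], -0.3],
    [[0, 0, 0], [0, 1, 0], -0.3],
    [[0, 0, 0], [0, 1, 0], -0.3],
    [[0, 0, 0], [0, 1, 0], -0.3],
    [[0, 0, 0], [0, 1, 0], -0.3],
    [[0, 0, 0], [0, 1, 0], -0.3],
    [[0, 0, 0], [0, 1, 0], -0.3],
    [[0, 0, 0], [0, 1, 0], -0.3],
    [[0, 0, 0], [0, 0.4, 0], -0.3],
    [[0, 0, 0], [0, 0, 0], -0.3],
    [[0, 0, 0], [0, 0, 0], -0.3],
  ],
)

```text
time: 3.65
tool_pos: [0.4707, 0.2055, 0.2311]
tool_rot: [-0.705, 0.705, -0.051, 0.051]
contact_force: [-0.6, -0.8, -0.5]
gripper_width: 0.652
```

```bash
python3 - <<'E'
from h import *
plan(.4715,.2068,.12,-.15)
E
```

```text
t 3.65 tcp [0.4707 0.2055 0.2311] yaw -0.145 down [-0. -0. -1.] shift units [0.03 4.44 0.06] turn y units 0.05 F [-0.6 -0.8 -0.5] w 0.652
```

Call:
drive_tool(
  motion=[
    [[0, 1, 0.05], [0, 0, 0], -0.3],
    [[0, 1, 0], [0, 0, 0], -0.3],
    [[0, 1, 0], [0, 0, 0], -0.3],
    [[0, 1, 0], [0, 0, 0], -0.3],
    [[0, 1, 0], [0, 0, 0], -0.3],
    [[0, 1, 0], [0, 0, 0], -0.3],
    [[0, 0.8, 0], [0, 0, 0], -0.3],
    [[0, 0.6, 0], [0, 0, 0], -0.3],
    [[0, 0.5, 0], [0, 0, 0], -0.3],
    [[0, 0.3, 0], [0, 0, 0], -0.3],
    [[0, 0, 0], [0, 0, 0], -0.3],
    [[0, 0, 0], [0, 0, 0], -0.3],
  ],
)

```text
time: 4.85
tool_pos: [0.4716, 0.207, 0.0269]
tool_rot: [0.705, -0.705, 0.051, -0.052]
contact_force: [0.1, -0.1, -0.2]
gripper_width: 0.653
```

```bash
python3 - <<'E'
from h import *
plan(.4715,.2068,.024,-.15)
j,V,g=grab("side"); a=cv2.resize(j[120:220,180:330],None,fx=5,fy=5,interpolation=cv2.INTER_CUBIC);cv2.imwrite("pics/s1.png",a)
E
```

```text
t 4.85 tcp [0.4716 0.207  0.0269] yaw -0.146 down [ 0.001  0.    -1.   ] shift units [-0.    0.12 -0.01] turn y units 0.04 F [ 0.1 -0.1 -0.2] w 0.653
```

View pics/s1.png

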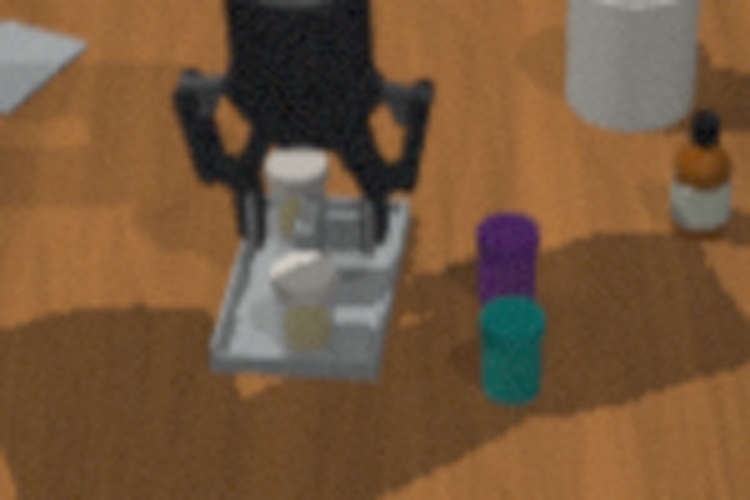

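The fingers straddle the plate between the pots: plate at (325,235), pots at (298,180) and (302,275). Closing now.

Call:
drive_tool(
  motion=[
    [[0, 0, 0], [0, 0, 0], 0.2],
    [[0, 0, 0], [0, 0, 0], 0.5],
    [[0, 0, 0], [0, 0, 0], 0.8],
    [[0, 0, 0], [0, 0, 0], 1],
    [[0, 0, 0], [0, 0, 0], 1],
    [[0, 0, 0], [0, 0, 0], 1],
  ],
)

```text
time: 5.5
tool_pos: [0.4713, 0.207, 0.0269]
tool_rot: [0.705, -0.705, 0.051, -0.052]
contact_force: [-2.9, -0.6, 4.8]
gripper_width: 0.133
```

```bash
python3 - <<'E'
from h import *
plan(.4536,-.0943,.0269,-.078)
plan(.4536+.078*.17,-.0943+.17,.0269,-.078)
E
```

```text
t 5.5 tcp [0.4713 0.207  0.0269] yaw -0.146 down [ 0.  0. -1.] shift units [  1.06  -0.   -12.03] turn y units -0.78 F [-2.9 -0.6  4.8] w 0.133
t 5.5 tcp [0.4713 0.207  0.0269] yaw -0.146 down [ 0.  0. -1.] shift units [ 0.59 -0.   -5.22] turn y units -0.78 F [-2.9 -0.6  4.8] w 0.133
```

Call:
drive_tool(
  motion=[
    [[0.05, 0, -0.2], [0, 0, 0], 1],
    [[0.05, 0, -0.4], [0, -0.07, 0], 1],
    [[0.05, 0, -0.5], [0, -0.07, 0], 1],
    [[0.05, 0, -0.5], [0, -0.07, 0], 1],
    [[0.05, 0, -0.5], [0, -0.07, 0], 1],
    [[0.05, 0, -0.5], [0, -0.07, 0], 1],
    [[0.05, 0, -0.5], [0, -0.07, 0], 1],
    [[0.05, 0, -0.5], [0, -0.07, 0], 1],
    [[0.05, 0, -0.5], [0, -0.07, 0], 1],
    [[0.05, 0, -0.5], [0, -0.07, 0], 1],
    [[0.05, 0, -0.4], [0, -0.07, 0], 1],
    [[0.05, 0, -0.2], [0, -0.07, 0], 1],
  ],
)

```text
time: 6.7
tool_pos: [0.4709, 0.0754, 0.0269]
tool_rot: [0.707, -0.706, 0.028, -0.029]
contact_force: [-2.1, 5.0, 6.6]
gripper_width: 0.131
```

```bash
python3 - <<'E'
from h import *
plan(.4536,-.0943,.0269,-.078)
i,W,f=grab("top"); j,V,g=grab("side")
b=cv2.resize(j[150:330,160:360],None,fx=3.3,fy=3.3,interpolation=cv2.INTER_CUBIC)
a=cv2.resize(i[190:300,190:380],None,fx=4.2,fy=4.2,interpolation=cv2.INTER_CUBIC)
cv2.imwrite("pics/t2.png",a);cv2.imwrite("pics/s2.png",b);np.savez("b.npz",W=W,V=V)
E
```

```text
t 6.7 tcp [0.4709 0.0754 0.0269] yaw -0.08 down [ 0.001  0.001 -1.   ] shift units [-0.15 -0.01 -6.82] turn y units -0.02 F [-2.1  5.   6.6] w 0.131
```

View pics/t2.png

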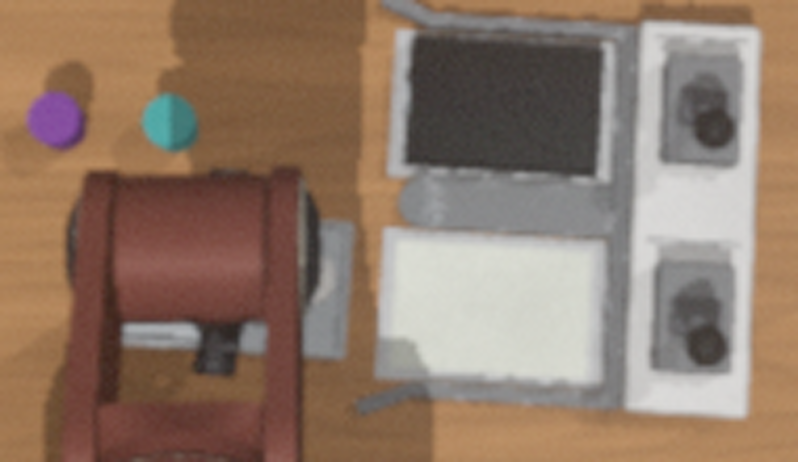

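View pics/s2.png

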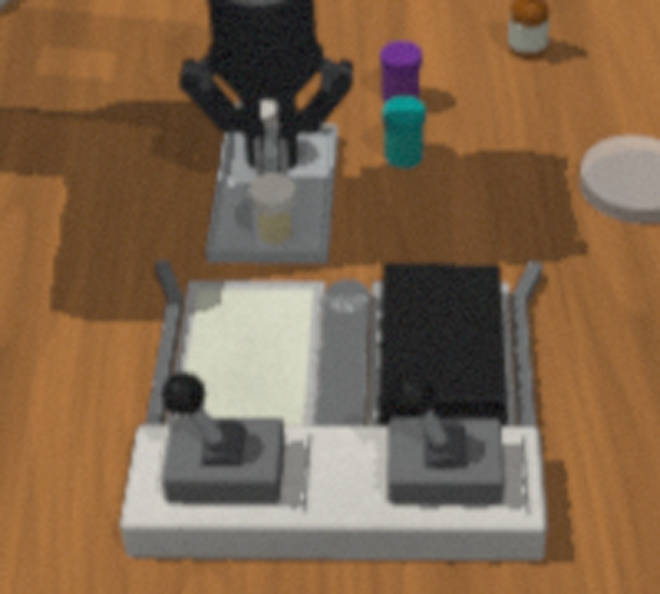

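Top: the tray's front edge is at (355,222)–(345,357), the bay mouth centre is about (380,303), and the levers and case haven't moved. Side: the visible pot is upright on the tray. Measuring the lateral alignment from depth.

```bash
python3 - <<'E'
from h import *
A=np.load("a.npz");B=np.load("b.npz")
y=-.078;X=np.array([np.cos(y),np.sin(y)]);Y=np.array([-np.sin(y),np.cos(y)]);o=np.array([.4536,-.0943])
def loc(W): 
    q=W[...,:2]-o; return q@X,q@Y,W[...,2]
for n,W in (("top",A["W"]),("side",A["V"])):
    a,b,z=loc(W)
    for b0 in (-60,-30,0,30,45):
        s=(abs(b-b0/1e3)<.008)
        r=s&(z>.0085)&(z<.016)
        m=r&(a>.035)&(a<.1);k=r&(a<-.035)&(a>-.1);h=s&(z>.0085)&(z<.016)&(a>.17)&(a<.24)
        pr=lambda t:np.percentile(a[t],[3,97]).round(4) if t.sum()>5 else None
        print(n,b0,"mid",pr(m),"near",pr(k),"far",pr(h))
    s=(z>.03)&(z<.04)&(b<-.07)&(b>-.19)&(abs(a-.0675)<.2);print("console",np.percentile(a[s],[1,99]),np.percentile(b[s],[1,99]))
    s=(z>.0085)&(z<.016)&(abs(a)<.04)&(b<-.065)&(b>-.1)
    if s.sum()>5:print("stop y",np.percentile(b[s],[3,97]))
for n,W in (("top",B["W"]),("side",B["V"])):
    a,b,z=loc(W)
    s=(z>.006)&(z<.02)&(abs(a)<.1)&(b>.088)&(b<.25)
    for lo in (.09,.10,.11,.12,.13,.14,.18,.2,.22):
        t=s&(b>lo)&(b<lo+.01)
        if t.sum()>5: print(n,"tray",lo,np.percentile(a[t],[2,98]).round(4),t.sum())
    t=s&(abs(a)<.06); print("front y",np.percentile(b[t],1))
E
```

```text
top -60 mid [0.0527 0.0919] near [-0.0608 -0.0521] far [0.1857 0.1954]
top -30 mid [0.0506 0.0874] near [-0.06   -0.0517] far [0.1873 0.1949]
top 0 mid [0.0514 0.0881] near [-0.0607 -0.053 ] far [0.1863 0.194 ]
top 30 mid [0.0521 0.0915] near [-0.0612 -0.0524] far [0.186  0.1952]
top 45 mid [0.0513 0.091 ] near [-0.0617 -0.0534] far [0.1851 0.1941]
console [-0.05892178  0.19270529] [-0.1657468  -0.08757448]
stop y [-0.08756139 -0.07500649]
side -60 mid [0.0512 0.0952] near [-0.062  -0.0534] far [0.1734 0.1937]
side -30 mid [0.0498 0.0811] near [-0.062  -0.0534] far [0.1842 0.193 ]
side 0 mid [0.0506 0.0802] near [-0.0621 -0.0525] far [0.1852 0.1925]
side 30 mid [0.0514 0.0817] near [-0.0624 -0.0524] far [0.1843 0.1938]
side 45 mid [0.0502 0.0812] near [-0.0639 -0.0531] far [0.1852 0.195 ]
console [-0.05986807  0.19248921] [-0.1703414  -0.09262736]
top tray 0.09 [-0.0495  0.0481] 36
top tray 0.1 [-0.0387  0.0505] 20
top tray 0.11 [-0.0393  0.05  ] 19
top tray 0.2 [-0.0547  0.0989] 11
top tray 0.22 [-0.0382  0.077 ] 7
front y 0.09557006785540106
side tray 0.09 [-0.0403  0.0477] 83
side tray 0.1 [-0.0391  0.0474] 61
side tray 0.11 [-0.0402  0.0494] 23
side tray 0.12 [-0.0387  0.0491] 8
side tray 0.13 [-0.0398  0.0486] 12
side tray 0.14 [-0.0401  0.0481] 8
side tray 0.18 [-0.0402  0.0486] 11
side tray 0.2 [-0.0393  0.0977] 25
side tray 0.22 [-0.0388  0.0494] 9
front y 0.09093151075577088
```

Bay is centred at -0.6 mm and the tray sits about 5 mm too far in +x. Yaw matches. Shifting -5 mm in x while entering.

Call:
drive_tool(
  motion=[
    [[-0.1, 0, -0.1], [0, 0, 0], 1],
    [[-0.1, 0, -0.2], [0, 0, 0], 1],
    [[0, 0, -0.3], [0, 0, 0], 1],
    [[0, 0, -0.4], [0, 0, 0], 1],
    [[0, 0, -0.4], [0, 0, 0], 1],
    [[0, 0, -0.4], [0, 0, 0], 1],
    [[0, 0, -0.4], [0, 0, 0], 1],
    [[0, 0, -0.3], [0, 0, 0], 1],
    [[0, 0, -0.2], [0, 0, 0], 1],
    [[0, 0, 0], [0, 0, 0], 1],
  ],
)

```text
time: 7.8
tool_pos: [0.4602, 0.0084, 0.0269]
tool_rot: [-0.707, 0.707, -0.028, 0.028]
contact_force: [-0.6, 2.0, 6.5]
gripper_width: 0.129
```

```bash
python3 - <<'E'
from h import *
plan(.4536-.005,-.0943,.0269,-.078)
A=np.load("a.npz")
y=-.078;X=np.array([np.cos(y),np.sin(y)]);Y=np.array([-np.sin(y),np.cos(y)]);o=np.array([.4536,-.0943])
j,W,g=grab("side")
q=W[...,:2]-o;a,b,z=q@X,q@Y,W[...,2]
s=(z>.003)&(z<.018)&(abs(a)<.075)
for lo in np.arange(.01,.16,.01):
    t=s&(b>lo)&(b<lo+.01)&(z>.0085)
    if t.sum()>5: h=np.sort(a[t]); print(round(lo,2),np.unique((h*500).round()*2).astype(int))
E
```

```text
t 7.8 tcp [0.4602 0.0084 0.0269] yaw -0.079 down [ 0. -0. -1.] shift units [-0.14 -0.   -4.13] turn y units -0.02 F [-0.6  2.   6.5] w 0.129
0.01 [-62 -60 -58 -56 -54 -52  50  52  54  56  58  60  62  64  66  68  70  72
  74]
0.02 [-62 -60 -58 -56 -54 -52 -44 -42 -40 -38 -36 -34 -32 -30 -28 -26 -24 -22
 -18 -16 -14 -12 -10  -8  -4  -2   0   2   4   6  10  12  14  16  18  20
  22  24  26  28  30  32  34  38  40  42  50  52  54  56  58  60  62  64
  66  68  70  72  74]
0.03 [-62 -60 -58 -56 -54 -52 -46 -44  -6  -4   0   2   4   6   8  10  12  42
  44  50  52  54  56  58  60  62  64  66  68  70  72  74]
0.04 [-62 -60 -58 -56 -54 -46 -44 -12 -10  -8  12  14  16  18  40  42  44  50
  52  54  56  58  60  62  64  66  68  70  72  74]
0.05 [-68 -64 -62 -60 -58 -54 -46 -44 -42  42  50  52  54  58  60  62  64  66
  68  70  72  74]
0.06 [-72 -70 -68 -66 -64 -62 -44  42  56  58  62  64  66  68  70]
0.07 [-74 -72 -70 -68 -66 -64 -62 -46 -44 -42  42]
0.08 [-72 -70 -68 -46 -44  42  44]
0.09 [-46 -44 -42  42  44]
0.1 [-46 -44  42]
0.11 [-46 -44 -42  42]
0.12 [-46 -44  42  44]
0.13 [-44 -42  40  44]
0.14 [-46 -42 -30  42  44]
```

Centred between the rails (tray -46..44, bay -52..50). Continue.

Call:
drive_tool(
  motion=[
    [[0, 0, -0.2], [0, 0, 0], 1],
    [[0, 0, -0.4], [0, 0, 0], 1],
    [[0, 0, -0.4], [0, 0, 0], 1],
    [[0, 0, -0.5], [0, 0, 0], 1],
    [[0, 0, -0.5], [0, 0, 0], 1],
    [[0, 0, -0.5], [0, 0, 0], 1],
    [[0, 0, -0.4], [0, 0, 0], 1],
    [[0, 0, -0.4], [0, 0, 0], 1],
    [[0, 0, -0.3], [0, 0, 0], 1],
    [[0, 0, -0.2], [0, 0, 0], 1],
    [[0, 0, 0], [0, 0, 0], 1],
  ],
)

```text
time: 8.95
tool_pos: [0.4526, -0.0862, 0.0269]
tool_rot: [0.707, -0.707, 0.028, -0.028]
contact_force: [0.1, 0.7, 7.5]
gripper_width: 0.126
```

Call:
drive_tool(
  motion=[
    [[0, 0, -0.1], [0, 0, 0], 1],
    [[0, 0, -0.08], [0, 0, 0], 1],
    [[0, 0, 0], [0, 0, 0], 1],
  ],
)

```text
time: 9.25
tool_pos: [0.4523, -0.09, 0.0269]
tool_rot: [0.707, -0.706, 0.028, -0.028]
contact_force: [0.4, 5.5, 9.3]
gripper_width: 0.128
```

Call:
drive_tool(
  motion=[
    [[0, 0, -0.08], [0, 0, 0], 1],
    [[0, 0, 0], [0, 0, 0], 1],
  ],
)

```text
time: 9.45
tool_pos: [0.4521, -0.0918, 0.0269]
tool_rot: [0.707, -0.706, 0.028, -0.028]
contact_force: [0.1, 4.7, 8.2]
gripper_width: 0.13
```

Call:
drive_tool(
  motion=[
    [[0, 0, -0.06], [0, 0, 0], 1],
    [[0, 0, 0], [0, 0, 0], 1],
  ],
)

```text
time: 9.65
tool_pos: [0.452, -0.0932, 0.0269]
tool_rot: [0.707, -0.706, 0.028, -0.028]
contact_force: [0.7, 6.1, 8.7]
gripper_width: 0.125
```

Call:
drive_tool(
  motion=[
    [[0, 0, -0.06], [0, 0, 0], 1],
    [[0, 0, 0], [0, 0, 0], 1],
  ],
)

```text
time: 9.85
tool_pos: [0.4519, -0.0944, 0.0269]
tool_rot: [0.707, -0.706, 0.028, -0.028]
contact_force: [0.3, 6.7, 8.9]
gripper_width: 0.129
```

```bash
cat > e.py <<'E'
from h import *
y=-.078;X=np.array([np.cos(y),np.sin(y)]);Y=np.array([-np.sin(y),np.cos(y)]);o=np.array([.4536,-.0943])
for n in ("side","top"):
    j,W,g=grab(n)
    q=W[...,:2]-o;a,b,z=q@X,q@Y,W[...,2]
    t=(z>.0075)&(z<.018)&(abs(a)<.047)&(b<.1)&(b>-.1); print(n,"low y range",np.percentile(b[t],[1,5,95,99]).round(4),"x",np.percentile(a[t],[1,99]).round(4),t.sum())
    print(np.histogram(b[t],np.arange(-.09,.095,.005))[0])
    t=(z>.0075)&(z<.018)&(abs(a)<.049)&(b<.08)&(b>.0);print("x",np.percentile(a[t],[1,99]).round(4))
    print("lever tips",[W[...,:2][(z>.095)&(z<.13)&(abs(a-c)<.05)&(abs(b+.127)<.03)].mean(0).round(4) for c in (0,.135)])
plan(.4536-.0015,-.0943,.0269,-.078)
E
python3 e.py
```

```text
side low y range [-0.0724 -0.0668  0.0489  0.0679] x [-0.0462  0.0438] 150
[ 0  0  0  4 12 21  6  4  2  4  4  3  3  6  4  6  4  8  9  4  6  5  5  3
  5  6  6  3  1  2  1  3  0  0  0  0]
x [-0.0462  0.0437]
lever tips [array([ 0.4238, -0.2273]), array([ 0.557 , -0.2375])]
top low y range [-0.0869 -0.0852  0.0744  0.0747] x [-0.0451  0.0443] 71
[ 4  6  0  0  0  0  0  0  4  1  1  2  2  4  1  0  0  0  0  0  1  2  2  3
  4  3  1  4  3  0  0  3 20  0  0  0]
x [-0.0449  0.0443]
lever tips [array([ 0.4241, -0.2186]), array([ 0.5573, -0.2291])]
t 9.95 tcp [ 0.4518 -0.0944  0.0269] yaw -0.079 down [-0.     0.002 -1.   ] shift units [ 0.01 -0.    0.01] turn y units -0.01 F [0.9 6.  8.7] w 0.129
```

Call:
drive_tool(
  motion=[
    [[0, 0, -0.06], [0, 0, 0], 1],
    [[0, 0, 0], [0, 0, 0], 1],
  ],
)

```text
time: 10.15
tool_pos: [0.4517, -0.0945, 0.0269]
tool_rot: [0.708, -0.705, 0.028, -0.028]
contact_force: [-0.5, 13.0, 12.4]
gripper_width: 0.13
```

Call:
drive_tool(
  motion=[
    [[0, 0, -0.06], [0, 0, 0], 1],
    [[0, 0, 0], [0, 0, 0], 1],
  ],
)

```text
time: 10.35
tool_pos: [0.4516, -0.0945, 0.027]
tool_rot: [0.71, -0.703, 0.028, -0.028]
contact_force: [1.4, 19.4, 13.3]
gripper_width: 0.128
```

Force rises with no motion, so the tray is home. Relax the push, open, and rise.

Call:
drive_tool(
  motion=[
    [[0, 0, 0.1], [0, 0, 0], 1],
    [[0, 0, 0], [0, 0, 0], 0.6],
    [[0, 0, 0], [0, 0, 0], 0.2],
    [[0, 0, 0], [0, 0, 0], -0.2],
    [[0, 0, 0], [0, 0, 0], -0.2],
    [[0, -0.3, 0], [0, 0, 0], -0.2],
    [[0, -0.5, 0], [0, 0, 0], -0.2],
    [[0, -0.8, 0], [0, 0, 0], -0.2],
    [[0, -1, 0], [0, 0, 0], -0.2],
    [[0, -1, 0], [0, 0, 0], -0.2],
    [[0, -1, 0], [0, 0, 0], -0.2],
    [[0, -1, 0], [0, 0, 0], -0.2],
  ],
)

```text
time: 11.55
tool_pos: [0.4521, -0.0957, 0.1688]
tool_rot: [-0.706, 0.707, -0.027, 0.029]
contact_force: [0.2, 0.3, -0.3]
gripper_width: 0.595
```

Call:
drive_tool(
  motion=[
    [[0, -1, 0], [0, 0, 0], 0],
    [[-0.6, -0.5, 0], [0, 0, 0], 1],
    [[-1, 0, 0], [0, 0, 0], 1],
    [[-1, 0, -0.5], [0, 0, 0], 1],
    [[0, 0, -1], [0, 0, 0], 1],
    [[0, 0, -1], [0, 0, 0], 1],
    [[0, 0, -1], [0, 0, 0], 1],
    [[0, 0, -1], [0, 0, 0], 1],
    [[0, 0, 0], [0, 0, 0], 1],
  ],
)

```text
time: 12.45
tool_pos: [0.378, -0.2048, 0.2053]
tool_rot: [-0.706, 0.707, -0.029, 0.029]
contact_force: [-0.8, -0.4, -0.2]
gripper_width: -0.004
```

```bash
python3 e.py; python3 - <<'E'
from h import *
plan(.3739,-.2154,.085,-.078)
i,W,f=grab("side"); cv2.imwrite("pics/s3.png",cv2.resize(i[130:330,150:370],None,fx=3,fy=3,interpolation=cv2.INTER_CUBIC))
E
```

```text
side low y range [-0.0716 -0.0663  0.0715  0.0733] x [-0.0466  0.0434] 221
[ 0  0  0  3 17 17  7  4  2  4  4  4  2  9  4  3  3  4 11  6  6  4  5  5
 17  7  6  5  5  6  6 23 22  0  0  0]
x [-0.0467  0.0433]
lever tips [array([ 0.4238, -0.2272]), array([ 0.557 , -0.2375])]
top low y range [-0.0872 -0.0861  0.0733  0.0744] x [-0.0452  0.0455] 342
[29 47 52 33  6  6  5  3  6  5  3  3  3  7  8  2  6  6  5  2  6  9  7  8
  6  3  5  4  6  7  1  8 35  0  0  0]
x [-0.0451  0.0447]
lever tips [array([nan, nan]), array([ 0.5574, -0.2289])]
t 12.55 tcp [ 0.3782 -0.2028  0.2047] yaw -0.08 down [ 0.001 -0.    -1.   ] shift units [2.59 7.11 4.56] turn y units -0.02 F [ 0.1 -0.2  0.7] w -0.002
t 12.55 tcp [ 0.3782 -0.2028  0.2047] yaw -0.08 down [ 0.001 -0.    -1.   ] shift units [-0.14  4.79 -0.52] turn y units -0.02 F [ 0.1 -0.2  0.7] w -0.002e.py:9: RuntimeWarning: Mean of empty slice.
  print("lever tips",[W[...,:2][(z>.095)&(z<.13)&(abs(a-c)<.05)&(abs(b+.127)<.03)].mean(0).round(4) for c in (0,.135)])
  ret = um.true_divide(
```

View pics/s3.png

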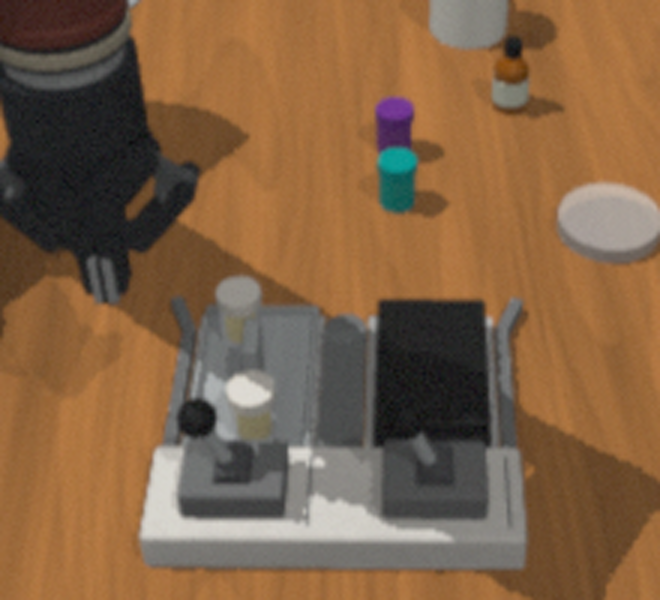

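Tray is home with both pots upright at (238,320) and (250,400). Near ball is at (197,417), closed fingertips at (103,290). Descend on its -x side.

Call:
drive_tool(
  motion=[
    [[-0.2, 0, -0.5], [0, 0, 0], 1],
    [[0, 0.8, 0], [0, 0, 0], 1],
    [[0, 1, 0], [0, 0, 0], 1],
    [[0, 1, 0], [0, 0, 0], 1],
    [[0, 1, 0], [0, 0, 0], 1],
    [[0, 0.8, 0], [0, 0, 0], 1],
    [[0, 0, 0], [0, 0, 0], 1],
  ],
)

```text
time: 13.3
tool_pos: [0.3706, -0.2122, 0.0859]
tool_rot: [0.708, -0.705, 0.029, -0.026]
contact_force: [-0.3, 1.0, -0.2]
gripper_width: 0.002
```

```bash
python3 - <<'E'
from h import *
plan(.4536-.0099,-.0943-.1266,.09,-.078)
E
```

```text
t 13.3 tcp [ 0.3706 -0.2122  0.0859] yaw -0.077 down [-0.005  0.004 -1.   ] shift units [ 2.94 -0.18 -0.12] turn y units 0.01 F [-0.3  1.  -0.2] w 0.002
```

Call:
drive_tool(
  motion=[
    [[0.3, -0.1, -0.1], [0, 0, 0], 1],
    [[0.3, 0, 0], [0, 0, 0], 1],
    [[0.3, 0, 0], [0, 0, 0], 1],
    [[0.3, 0, 0], [0, 0, 0], 1],
    [[0.3, 0, 0], [0, 0, 0], 1],
    [[0.3, 0, 0], [0, 0, 0], 1],
    [[0.3, 0, 0], [0, 0, 0], 1],
    [[0.3, 0, 0], [0, 0, 0], 1],
    [[0.2, 0, 0], [0, 0, 0], 1],
    [[0, 0, 0], [0, 0, 0], 1],
  ],
)

```text
time: 14.3
tool_pos: [0.4375, -0.2222, 0.0911]
tool_rot: [0.707, -0.706, 0.028, -0.028]
contact_force: [0.1, -0.5, 0.4]
gripper_width: -0.004
```

Call:
drive_tool(
  motion=[
    [[0.1, 0, 0], [0, 0, 0], 1],
    [[0.1, 0, 0], [0, 0, 0], 1],
    [[0, 0, 0], [0, 0, 0], 1],
  ],
)

```text
time: 14.6
tool_pos: [0.4417, -0.2225, 0.091]
tool_rot: [0.707, -0.706, 0.028, -0.028]
contact_force: [-0.1, 0.1, -1.2]
gripper_width: 0.001
```

```bash
python3 e.py 2>/dev/null| grep -v x; python3 - <<'E'
from h import *
j,W,f=grab("side"); cv2.imwrite("pics/s4.png",cv2.resize(j[200:330,180:340],None,fx=4,fy=4,interpolation=cv2.INTER_CUBIC))
plan(.4536-.0099,-.0943-.1266,.09,-.078)
E
```

```text
[ 0  0  0  3  6  5  6  5  3  4  7  7  4  2  2  1  1  3  5  1  0  0  0  0
  0  0  0  0  2  2  1 22  4  0  0  0]
lever tips [array([ 0.4544, -0.2312]), array([ 0.5569, -0.2375])]
[15 31 31 27  4  4  6  1  7  4  4  7  6  7  5  9  4  6  8  4  5  6  6  9
  7  2  5  5  4  5  3  9 32  0  0  0]
lever tips [array([nan, nan]), array([ 0.5575, -0.2291])]
t 14.7 tcp [ 0.4418 -0.2226  0.0912] yaw -0.079 down [-0.  0. -1.] shift units [0.01 2.57 5.15] turn y units -0.01 F [-1.   0.2 -1.6] w 0.001
t 14.75 tcp [ 0.4418 -0.2226  0.0913] yaw -0.079 down [-0.  0. -1.] shift units [0.07 0.05 0.07] turn y units -0.01 F [-1.6  0.4 -0.4] w -0.004
```

View pics/s4.png

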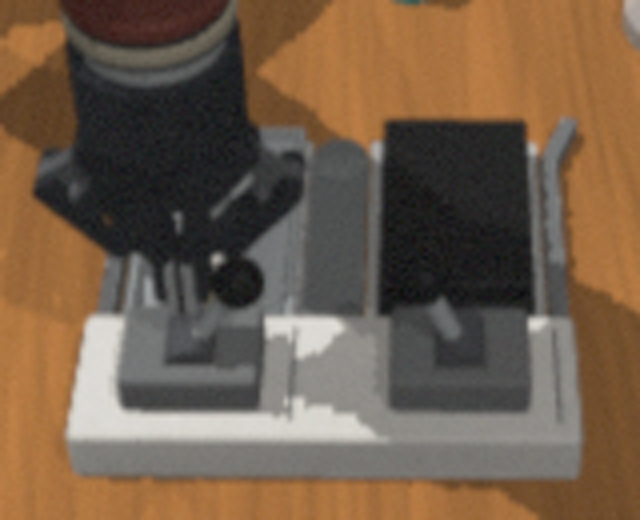

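The near ball is now over to the right at (238,278) with the fingers touching it. The far lever hasn't moved. Push on until the stop shows in the force.

Call:
drive_tool(
  motion=[
    [[0.12, 0, 0], [0, 0, 0], 1],
    [[0.12, 0, 0], [0, 0, 0], 1],
    [[0, 0, 0], [0, 0, 0], 1],
  ],
)

```text
time: 15.05
tool_pos: [0.4426, -0.2227, 0.091]
tool_rot: [0.707, -0.706, 0.033, -0.022]
contact_force: [-23.7, 2.1, 13.3]
gripper_width: -0.002
```

Call:
drive_tool(
  motion=[
    [[0.08, 0, 0], [0, 0, 0], 1],
    [[0, 0, 0], [0, 0, 0], 1],
  ],
)

```text
time: 15.25
tool_pos: [0.4428, -0.2227, 0.0909]
tool_rot: [0.707, -0.706, 0.035, -0.02]
contact_force: [-30.2, 3.9, 18.6]
gripper_width: -0.003
```

At the stop. Back off, rise clear, and check.

Call:
drive_tool(
  motion=[
    [[-0.5, 0, 0], [0, 0, 0], 1],
    [[-0.8, 0, 0], [0, 0, 0], 1],
    [[-0.8, 0, 0], [0, 0, 0], 1],
    [[-0.5, -0.5, 0], [0, 0, 0], 1],
    [[0, -1, 0], [0, 0, 0], 1],
    [[0, -1, 0], [0, 0, 0], 1],
    [[0, -1, 0], [0, 0, 0], 1],
    [[0, -1, 0], [0, 0, 0], 1],
    [[-0.5, -1, 0], [0, 0, 0], 1],
    [[0, 0, 0], [0, 0, 0], 1],
  ],
)

```text
time: 16.25
tool_pos: [0.3741, -0.2187, 0.2338]
tool_rot: [-0.705, 0.709, -0.025, 0.031]
contact_force: [0.3, 0.4, -0.2]
gripper_width: 0.004
```

```bash
python3 e.py 2>/dev/null; python3 - <<'E'
from h import *
j,W,f=grab("side"); cv2.imwrite("pics/s5.png",cv2.resize(j[120:330,150:390],None,fx=2.8,fy=2.8,interpolation=cv2.INTER_CUBIC))
E
```

```text
side low y range [-0.0706 -0.0647  0.0711  0.0732] x [-0.0467  0.0435] 230
[ 0  0  0  4  7  8  7  7  6  6  9  6  5  4  4  5  4  4 11  9  7  4  3  5
 17  9  8  3  5  6  4 33 20  0  0  0]
x [-0.0468  0.0433]
lever tips [array([ 0.4689, -0.2309]), array([ 0.5569, -0.2374])]
top low y range [-0.087  -0.0859  0.0732  0.0746] x [-0.0453  0.0454] 346
[27 46 51 35  4  6  4  6  8  5  4  3  9  7  6  6  3  7  6  4  7  6  8  5
  6  3  6  3  5  4  4  7 33  0  0  1]
x [-0.0451  0.0447]
lever tips [array([ 0.4694, -0.2215]), array([ 0.5575, -0.229 ])]
t 16.35 tcp [ 0.3731 -0.2175  0.2296] yaw -0.079 down [ 0.002 -0.002 -1.   ] shift units [2.74 8.11 5.17] turn y units -0.01 F [ 0.5 -0.1 -0.4] w 0.001
```

View pics/s5.png

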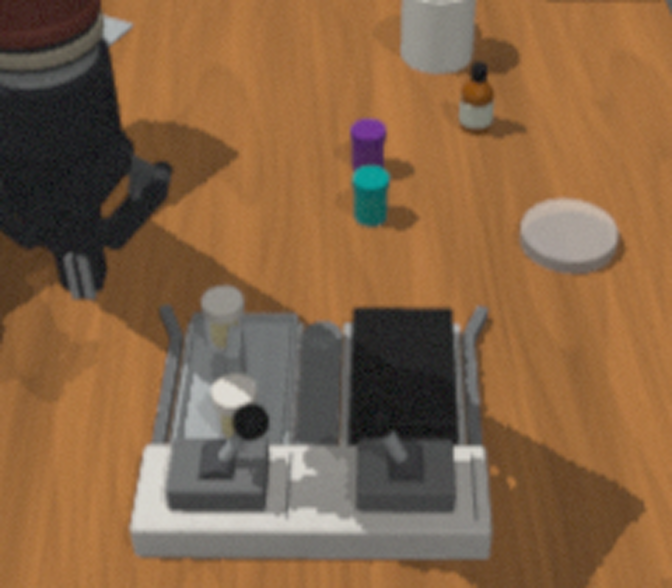

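The near lever ball now sits at local x ≈ +26 mm, which is about 1.0 rad. The tray is home, the pots are upright and nothing else has moved.

```bash
python3 -c "
from plant import manip
manip.job_done()"
```

```text
the job is handed in; nothing more can be done
```

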